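# Spin the bearing test wheel and catch it on its mark

### The arm

A 6-joint arm with a two-finger parallel gripper is mounted at the origin on a cart in front of the work surface, level with it; the furniture and walls round the work are solid. World frame = base frame: x ahead of the robot, y to its left, z up, the work surface at z = 0. Lengths are in mm, angles in rad, forces in N, time in s.
With the tool pointing down it reaches from about 275 to 850 mm from the base axis. Payload 5.2 kg.
Tool frame: the origin (TCP) lies on the centre line of the jaws, within the pads' length; the fingertips stand manip.tip_reach ahead of it and the grasp point (between the pads) is the TCP (manip.tip_reach is the distance from the TCP to the fingertips, in mm); z points along the fingers, y is the line along which they close (so a half turn about z gives the same grasp; the last joint's range is limited). The gripper opens to 85 mm and grips with 20 to 120 N. Pads are 22 mm wide; open, the fingers measure 114 mm over their backs; the gripper's body (76 mm by 85 mm) begins 54 mm behind the grasp point. The pads swing forward as they close: fully open they stand 13 mm farther back than shut.
Start: joints at [0.918, 0.259, 1.535, -0, 1.348, -0.203], TCP at [239.112, 495.309, 250.31] pointing down, gripper open.
Joint ranges: [-3.14, 3.14], [-0.91, 2.08], [0.19, 2.58], [-1.22, 4.36], [0.22, 2.71], [-3.12, 3.12]. Speed limits (rad/s): [2.57, 2.57, 3.14, 3.14, 3.14, 3.14].

### API

Orientations are given as [roll, pitch, yaw] about the fixed x, y, z axes, in that order (R = Rz(yaw) Ry(pitch) Rx(roll)).
In Python, from station import manip gives the robot as it stands. The module is installed in compiled form; this text tells all that it offers.
- The arm moves only by the shell command python3 -m jog 'ROWS' [FORCE]. ROWS is JSON, a list that holds one entry, the list of rows, each a list of 7 numbers: the opening in per cent of the stroke, from 0 (shut) to 100 (fully open), then the shift along the tool's x, y, z in cm, then the turn, a rotation vector about the tool's x, y, z in rad. In form: [[[claw, tx, ty, tz, wx, wy, wz], ...]]. A call has 1 to 8 rows; each row shifts and turns the commanded pose from where the row before left it, along the tool's axes as they then stand; what a row does not reach is not made up. A row lasts 1/8 s, in which the tool goes at most 62.5 mm and 10.7 degrees, less where a joint would pass 70% of its speed; a pose out of reach is approached as far as the arm can. A call with a gripper value outside its range is refused whole. The fingers move at their own pace and stop on an object; FORCE is the grip in N (left out, the last holds). Time passes only in rows, so rows that do not move let the fingers close. It gives the time, the measured TCP pose, the force, the opening and the grip force at its end, in the units of the state.
- manip.get_obs(): the state, without advancing time (a new reading comes with each control period).
- manip.capture(name): name is "side" or "top"; returns a dict with "img" (384x512x3 uint8, red, green, blue), "vertical_fov" (degrees; the focal length in pixels is half the picture's height over the tangent of half this angle, whatever the lens; pixels are square), "cx", "cy" (the principal point, pixels), "position" and "rotation" of the camera in the world. Camera axes: x right, y down, z forward; pixel columns grow to the right and rows downward; lengths in mm; the calibration is good to about 2 mm. A picture is of the moment at which its call begins. There is no depth.
- manip.job_done(): hands the job in; it is judged then, once.
The state is a dict: "time_s": time; "q": joint angles; "qvel": joint speeds; "joint_efforts": joint torques, N m; "eef_pos": TCP position; "tcp_rot": TCP orientation; "ft_force": force on the tool from outside, world axes, zero at the start; "wrist_torque": the same for the moment, N m; "grip_width": opening from 0.0 (shut) to 1.0 (fully open); "gripper_force": force on a finger pad.
Only numpy, scipy, OpenCV 4.12 (cv2) and the standard library are available. Lean on these libraries where they do the work, as an engineer would, in place of code of your own. Each camera call takes 0.05 s, during which the arm holds its last target. There are 200 camera calls.

### The job

Spin-check the bearing of the test wheel: with a fingertip, flick the aluminium wheel (its black studs are there to push against; either way round will do) so that it runs on by itself and, untouched, its red mark sweeps past the yellow pointer and on through the far side. When the red mark comes round to the pointer again, the next time or a later one while the wheel still runs well, brake the wheel with a fingertip so that it stops with the pointer pointing at the red mark, and do not let it come to rest anywhere else. Nothing is grasped or lifted, the other things are left alone, and you finish while holding: the fingertip still rests on the wheel, without pressing hard, and keeps it on the mark.

Things in the scene. Friction and masses are not known exactly. Their poses are not given: they have to be found in the camera images.
- stand: grey round foot (148 mm across) of the spindle stand, fixed to the bench; origin on the wheel's vertical axis at bench height. The yellow pointer stands along the stand's -x direction.
- wheel (a joint): turn of the wheel, rad, anticlockwise from above positive, no end stops, counts on over turns. 0: red mark exactly opposite the pointer; mark at the pointer at +pi, -pi, +3pi, -3pi.. Starts at rest between -2.2 and 2.2. Very free: flicked to 2 rad/s it coasts two turns or more, slowing by about 0.08 rad/s per radian.
- wheel_top (a point): flat level aluminium disc, 180 mm diameter, 14 mm thick, 0.85 kg; this point on its axis, level with its flat top, z up. Top 54 mm above the bench, with a hub 30 mm across and 7 mm high in the middle; dark spots on it are flat. Red mark along the wheel's own +x, studs at its +y and -y. A few newtons of fingertip pressure on the top stop it within about 0.1 s.
- wheel_mark (a point): the outer end of the red mark on the wheel's top, 88 mm from the axis; the mark is a flat red band 22 mm wide and 36 mm long, running in from the rim and down the rim
- pointer_tip (a point): tip of the small yellow pointer, 93 mm from the axis, 3 mm outside the rim, 52 mm above the bench; its bracket is 10 to 20 mm wide, reaches from there 29 mm outward and is at most 54 mm high. Fixed to the stand.
- bearing: small loose ball bearing, 22 mm across, 7 mm high, a bystander; origin under its centre
- gear: loose orange printed gear, 37 mm across, 14 mm high, a bystander; origin under its centre
- nut_tin: loose white round tin with lid, 58 mm across, 26 mm high, a bystander; origin under its centre
- yellow_driver: loose yellow-handled screwdriver lying flat, 164 mm long, 20 mm high, a bystander; origin under its centre
- solder: loose standing spool of solder with green flanges, 64 mm across, 47 mm high, a bystander; origin under its centre
- carriage: loose black rail carriage, 110 x 38 x 27 mm, a bystander; origin under its centre
- stud_a (a point): top centre of the upright round black stud at the wheel's +y, 65 mm from the axis, a quarter turn from the mark; 10 mm diameter, 22 mm tall, its top 76 mm above the bench
- stud_b (a point): top centre of the upright round black stud at the wheel's -y, 65 mm from the axis, a quarter turn from the mark; 10 mm diameter, 22 mm tall, its top 76 mm above the bench

How it is judged (in metres and radians):
On the way, in this order (a step that is already met when the one before it is completed fails the run):
1. the red mark sweeps past the pointer with the wheel running by itself, untouched (horizontal distance between wheel_mark and pointer_tip below 0.03 m and angular speed of wheel above 0.4 rad/s and contact force between each of the arm, the fingers and wheel below 0.05 N).
2. the red mark runs on through the side opposite the pointer, still untouched (horizontal distance between wheel_mark and pointer_tip above 0.17 m and angular speed of wheel above 0.25 rad/s and contact force between each of the arm, the fingers and wheel below 0.05 N).
3. the red mark comes round to the pointer again with the wheel still running, not crept there while running down (horizontal distance between wheel_mark and pointer_tip below 0.06 m and angular speed of wheel above 0.3 rad/s).
At the end, for the whole second after the job is handed in: The wheel is at rest (under 0.05 rad/s), the outer end of its red mark within 12 mm (seen from above) of the pointer's tip, so that the pointer points at the red band, and a fingertip still presses on the wheel with 0.3 to 40 N (horizontal distance between wheel_mark and pointer_tip below 0.012 m and angular speed of wheel below 0.05 rad/s and contact force between the fingers and wheel between 0.3 and 40 N); the arm keeps its last pose, push and grip.
It fails at once if after more than a turn past its starting side (joint beyond 2 pi either way) the wheel comes to rest with the mark more than 40 mm from the pointer ((value of joint wheel above 6.3 rad or value of joint wheel below -6.3 rad) and angular speed of wheel below 0.05 rad/s and horizontal distance between wheel_mark and pointer_tip above 0.04 m).
It fails at once if another thing is moved by more than 20 mm, lifted or carried (distance of any of bearing, gear, nut_tin, yellow_driver, solder, carriage from where it was at the start of the episode above 0.02 m).
It also fails if it takes over 38 s, if anything falls off the work surface, if the arm or the gripper's body presses on something with over 40 N, if the wrist force passes 120 N, or if a joint passes its speed limit or range.

## Working session

There is one attempt and no reset: what is moved stays moved. The work goes in short steps, Python scripts to look and compute and a shell command to move; the robot and the scene stay as the last step left them, time stands still between calls to the robot, and variables do not carry over. Pictures are saved under pics/ and viewed, at most 10 in all, crops included, and the job is handed in when it is done.

```bash
mkdir -p pics
cat > h.py <<'E'
from station import manip
import numpy as np, cv2
def cap(n,fn=None):
    c=manip.capture(n)
    if fn: cv2.imwrite('pics/'+fn,c['img'][:,:,::-1])
    return c
def ray(c,u,v,z):
    f=c['img'].shape[0]/2/np.tan(np.radians(c['vertical_fov'])/2)
    d=np.array(c['rotation'])@np.array([(u-c['cx'])/f,(v-c['cy'])/f,1])
    p=np.array(c['position']); return p+d*(z-p[2])/d[2]
E
python3 - <<'E'
from h import *
a=cap('top','t1.png');b=cap('side','s1.png')
for c in(a,b): print(c['vertical_fov'],c['cx'],c['cy'],c['position'],c['rotation'])
print(manip.get_obs(),manip.tip_reach)
E
```

```text
43.19053328445537 258.62493879527153 192.68475575093046 [ 491.84305191  121.85212961 1185.27218068] [-3.02432906e+00 -1.59694322e-03 -1.56793955e+00]
46.6947973869036 257.93498157757955 193.19294174409865 [ 532.50583555 -663.87835582  533.61827736] [-2.08145736 -0.02138487 -0.0702647 ]
{'time_s': 0.1, 'q': array([ 9.18188063e-01,  2.59263728e-01,  1.53598399e+00,  5.26253729e-05,
        1.34799480e+00, -2.02820487e-01]), 'qvel': array([-0.00011679, -0.0016977 , -0.00348151,  0.00228064,  0.00191878,
        0.00062339]), 'joint_efforts': array([ 7.81322160e-04, -4.46971858e+01, -2.91250187e+01, -3.94904910e-04,
        6.38498372e-03,  4.05000321e-05]), 'eef_pos': array([238.82483382, 494.95074642, 249.55708463]), 'tcp_rot': array([-3.13998694e+00, -3.82591358e-04,  2.69179290e+00]), 'ft_force': array([-0.00766892,  0.50166459, -0.10550313]), 'wrist_torque': array([-0.02931028,  0.02565958,  0.03489655]), 'gripper_force': 0.0, 'grip_width': 0.9984362796486175} 19.0
```

View pics/t1.png

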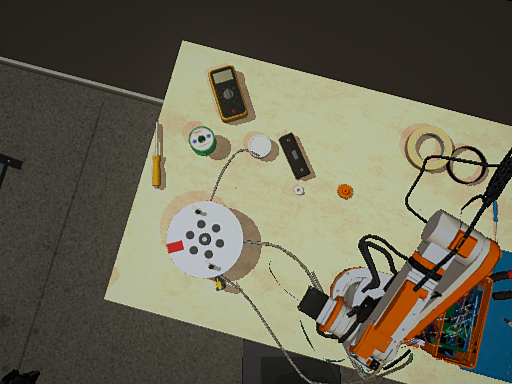

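View pics/s1.png

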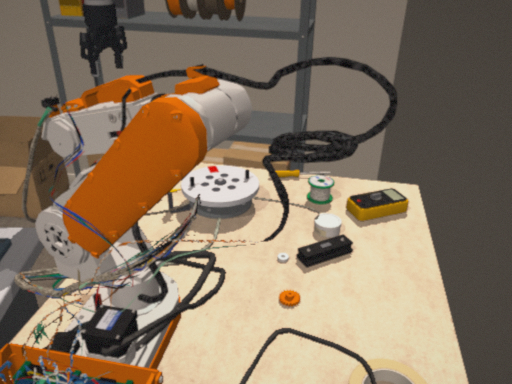

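The top view shows the wheel centred at about (204,239), the red mark at (175,246), the pointer at (219,284) and the studs near (200,212) and (212,266). The bystanders are to the upper right, and the side view agrees.

```bash
cat > h.py <<'E'
from station import manip
import numpy as np, cv2
from scipy.spatial.transform import Rotation as Ro
def cap(n,fn=None):
    c=manip.capture(n)
    if fn: cv2.imwrite('pics/'+fn,c['img'][:,:,::-1])
    return c
def ray(c,u,v,z):
    f=c['img'].shape[0]/2/np.tan(np.radians(c['vertical_fov'])/2)
    d=Ro.from_euler('xyz',c['rotation']).as_matrix()@np.array([(u-c['cx'])/f,(v-c['cy'])/f,1])
    p=np.array(c['position']); return p+d*(z-p[2])/d[2]
def blob(m,minA=5):
    n,l,s,ce=cv2.connectedComponentsWithStats(m.astype(np.uint8))
    return [(ce[i],s[i]) for i in np.argsort(-s[1:,4])+1 if s[i,4]>=minA]
def hsv(c): return cv2.cvtColor(c['img'],cv2.COLOR_RGB2HSV).astype(int)
def red(c):
    h=hsv(c); return ((h[...,0]<5)|(h[...,0]>174))&(h[...,1]>170)&(h[...,2]>100)
E
python3 - <<'E'
from h import *
c=cap('top'); h=hsv(c)
print('red',[(x[0].round(1),x[1][4],ray(c,*x[0],54).round(1)) for x in blob(red(c))][:4])
# wheel disc: low saturation bright
m=(h[...,1]<40)&(h[...,2]>150); m[:190]=0;m[290:]=0;m[:,260:]=0;m[:,:150]=0
m=(m|(red(c)))[190:290,150:260]
m=cv2.morphologyEx(m.astype(np.uint8),cv2.MORPH_OPEN,np.ones((5,5)))
cn=max(cv2.findContours(m,0,2)[0],key=cv2.contourArea); hull=cv2.convexHull(cn)
e=cv2.fitEllipse(hull); print(e); u,v=e[0][0]+150,e[0][1]+190
print('wheel',u,v,ray(c,u,v,54))
y=(h[...,0]>20)&(h[...,0]<32)&(h[...,1]>170)&(h[...,2]>120); y[:265]=0;y[300:]=0
for x in blob(y)[:4]: print('yel',x[0],x[1],ray(c,*x[0],52).round(1))
d=cv2.resize(c['img'][190:300,150:260],None,fx=5,fy=5,interpolation=cv2.INTER_CUBIC); cv2.imwrite('pics/c1.png',d[:,:,::-1])
s=cap('side');cv2.imwrite('pics/c2.png',cv2.resize(s['img'][150:230,160:280],None,fx=6,fy=6,interpolation=2)[:,:,::-1])
print('sidered',[(x[0],ray(s,*x[0],54).round(1)) for x in blob(red(s)) if x[0][1]<230][:3])
E
```

```text
red [(array([174.9, 246.5]), np.int32(131), array([498.9, 314.1,  54. ])), (array([509.8, 274.6]), np.int32(22), array([ 436.7, -458.9,   54. ])), (array([233.2, 111. ]), np.int32(6), array([822., 182.,  54.]))]
((54.430599212646484, 49.066619873046875), (76.05938720703125, 77.37869262695312), 24.201339721679688)
wheel 204.43059921264648 239.06661987304688 [516.29855145 245.94561156  54.        ]
yel [218.46428571 283.78571429] [217 278   5  11  28] [414.  212.2  52. ]
sidered [(array([212.65714286, 168.62857143]), array([501.1, 315.3,  54. ])), (array([358.3, 200.2]), array([818.3, 151.6,  54. ])), (array([118.33333333, 132.33333333]), array([227.4, 558.7,  54. ]))]
```

View pics/c1.png

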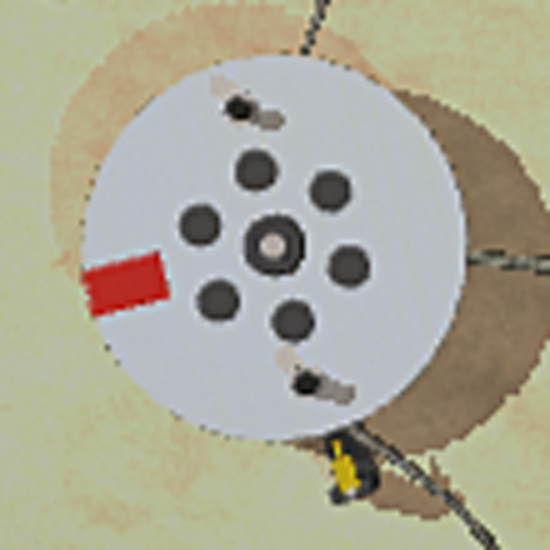

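View pics/c2.png

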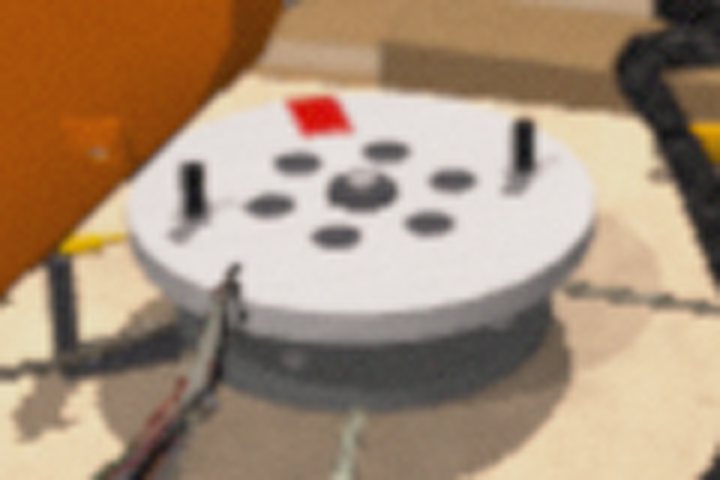

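The side view confirms the height: both cameras put the mark at about (500,315) at z=54. That gives wheel centre (516,246), mark at 104°, pointer at 198° and stud_b near (579,262). Plan:
- Push stud_b along +y with shut fingers for an anticlockwise flick.
- Brake at about r=38, inside the stud circle.

First I'll turn the tool to yaw pi and approach.

```bash
python3 -m jog '[[[0,0,0,0,0,0,-0.15],[0,0,0,0,0,0,-0.15],[0,0,0,0,0,0,-0.15],[0,-4.5,-3.5,0.5,0,0,0],[0,-4.5,-3.5,0.5,0,0,0],[0,-4.5,-3.5,1,0,0,0],[0,-4.5,-3.5,1,0,0,0],[0,-4.5,-3.5,1,0,0,0]]]' 20
python3 -c "
from h import *
print(manip.get_obs(),manip.tip_reach)"
```

```text
time_s: 1.2
eef_pos: [465.4, 319.1, 209.9]
tcp_rot: [3.141, -0.0, -3.141]
ft_force: [-0.3, 0.6, -0.2]
grip_width: 0.001
gripper_force: 0.0
{'time_s': 1.2, 'q': array([ 4.03263533e-01,  3.13609393e-01,  1.56110175e+00,  1.32061970e-04,
        1.26683371e+00, -1.16782362e+00]), 'qvel': array([-0.74627758,  0.27407095, -0.17870649,  0.00290978, -0.10030527,
       -0.74241539]), 'joint_efforts': array([  2.90945828, -49.02690411, -26.65666401,  -0.17722783,
         0.37688076,   0.96902389]), 'eef_pos': array([465.3667203 , 319.05542214, 209.94022374]), 'tcp_rot': array([ 3.14145800e+00, -5.45126450e-06, -3.14134135e+00]), 'ft_force': array([-0.2847507 ,  0.59841396, -0.21153136]), 'wrist_torque': array([-0.00928692, -0.04832804, -0.01335539]), 'gripper_force': 0.0, 'grip_width': 0.001201589735610085} 19.0
```

```bash
python3 -m jog '[[[0,-4.5,-3.5,0,0,0,0],[0,-4.5,-3.5,3,0,0,0],[0,0,0,5,0,0,0],[0,0,0,4,0,0,0],[0,0,0,0.5,0,0,0],[0,0,0,0,0,0,0]]]'
python3 - <<'E'
from h import *
c=cap('top','t2.png')
s=cap('side','s2.png')
i=np.vstack([c['img'][180:310,120:360],s['img'][110:240,120:360]])
cv2.imwrite('pics/c3.png',cv2.resize(i,None,fx=2.3,fy=2.3)[:,:,::-1])
print(manip.get_obs()['ft_force'])
E
```

```text
time_s: 1.95
eef_pos: [553.3, 251.7, 86.9]
tcp_rot: [3.141, 0.001, -3.141]
ft_force: [0.4, 0.8, 0.4]
grip_width: -0.002
gripper_force: 0.0
[ 0.15384478 -0.2356724   1.15349751]
```

View pics/c3.png

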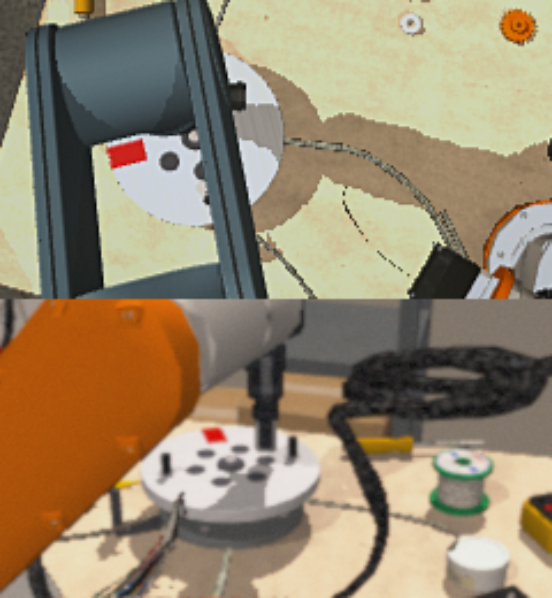

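The fingertip hovers just above the disc, inside stud_b. The side view shows the whole wheel top, with the mark near (213,168) in full-image pixels, so I can use it for timing. Next I'll touch the top to learn the contact height and stiffness.

```bash
python3 -m jog '[[[0,0,0,1,0,0,0],[0,0,0,0.1,0,0,0],[0,0,0,0,0,0,0],[0,0,0,0,0,0,0]]]'; for i in 1 2; do python3 -m jog '[[[0,0,0,0.1,0,0,0],[0,0,0,0,0,0,0]]]' | grep -E "eef|ft|time";done
```

```text
time_s: 2.55
eef_pos: [553.0, 251.5, 75.4]
tcp_rot: [3.142, 0.0, -3.141]
ft_force: [0.2, -0.0, 0.2]
grip_width: -0.0
gripper_force: 0.0
time_s: 2.8
eef_pos: [552.8, 251.4, 74.1]
ft_force: [-0.3, -0.2, -0.1]
time_s: 3.05
eef_pos: [552.8, 251.4, 73.1]
ft_force: [0.1, 0.5, -0.1]
```

```bash
for i in 1 2; do python3 -m jog '[[[0,0,0,0.1,0,0,0],[0,0,0,0,0,0,0]]]' | grep -E "eef|ft|time";done
```

```text
time_s: 3.3
eef_pos: [552.8, 251.5, 73.1]
ft_force: [-2.0, -0.9, 5.3]
time_s: 3.55
eef_pos: [552.8, 251.5, 73.0]
ft_force: [-4.5, -0.7, 12.2]
```

Contact is at TCP z≈73.1, with about 7 N per mm of extra command, so 2 mm of overdrive holds about 12 N. Next: lift, go behind stud_b, and lower.

```bash
python3 -m jog '[[[0,0,0,-3.2,0,0,0],[0,-2.2,-2.9,0,0,0,0],[0,0,0,0,0,0,0],[0,0,0,2.0,0,0,0],[0,0,0,0,0,0,0],[0,0,0,0,0,0,0]]]'
python3 - <<'E'
from h import *
s=cap('side')
for x in blob(red(s)):
    if 150<x[0][1]<230 and 170<x[0][0]<265:
        p=ray(s,*x[0],54); print(p, np.degrees(np.arctan2(p[1]-246,p[0]-516.3)))
E
```

```text
time_s: 4.3
eef_pos: [574.6, 222.8, 83.3]
tcp_rot: [3.142, -0.0, -3.141]
ft_force: [0.4, 0.6, -0.6]
grip_width: -0.001
gripper_force: 0.0
[501.18570421 314.95128493  54.        ] 102.36382871293775
```

```bash
cat > m.py <<'E'
from h import *
import time
f=open('log.txt','a')
def meas():
    t=manip.get_obs()['time_s']; s=cap('side')
    for x in blob(red(s),8):
        if 160<x[0][1]<215 and 178<x[0][0]<265:
            p=ray(s,*x[0],54); r=np.hypot(p[1]-246,p[0]-516.3)
            print(round(t,2),np.degrees(np.arctan2(p[1]-246,p[0]-516.3)).round(1)%360,r.round(0),x[1][4]); return
    print(t,'none')
E
python3 -m jog '[[[0,0,0.7,0,0,0,0],[0,0,1.1,0,0,0,0],[0,0,1.1,0,0,0,0],[0,0,1.1,0,0,0,0],[0,0,-0.6,0,0,0,0],[0,0,-0.4,-2.0,0,0,0],[0,2.2,0,0,0,0,0]]]'
python3 -c "
from m import *
for i in range(8): meas()"
```

```text
time_s: 5.22
eef_pos: [555.1, 251.8, 104.8]
tcp_rot: [3.141, 0.004, 3.141]
ft_force: [-0.4, -0.4, -0.4]
grip_width: 0.001
gripper_force: 0.0
5.22 165.4 69.0 40
5.28 170.8 69.0 43
5.33 176.2 70.0 34
5.38 183.0 68.0 43
5.42 187.5 68.0 42
5.47 193.3 68.0 42
5.53 198.7 68.0 45
5.58 203.8 68.0 45
```

Free flick worked: about 1.9 rad/s at the pointer, untouched. I'll let it run two turns, when it should be near 0.9 rad/s, and hover the fingertip 3 mm above the disc meanwhile.

```bash
python3 -m jog '[[[0,0,0,1.5,0,0,0],[0,0,0,1.0,0,0,0],[0,0,0,0.2,0,0,0],[0,0,0,0,0,0,0],[0,0,0,0,0,0,0],[0,0,0,0,0,0,0],[0,0,0,0,0,0,0],[0,0,0,0,0,0,0]]]'
python3 -c "
from m import *
meas()"
python3 -m jog '[[[0,0,0,0,0,0,0],[0,0,0,0,0,0,0],[0,0,0,0,0,0,0],[0,0,0,0,0,0,0],[0,0,0,0,0,0,0],[0,0,0,0,0,0,0],[0,0,0,0,0,0,0],[0,0,0,0,0,0,0]]]'
python3 -c "
from m import *
meas()"
python3 -m jog '[[[0,0,0,0,0,0,0],[0,0,0,0,0,0,0],[0,0,0,0,0,0,0],[0,0,0,0,0,0,0],[0,0,0,0,0,0,0],[0,0,0,0,0,0,0],[0,0,0,0,0,0,0],[0,0,0,0,0,0,0]]]'
python3 -c "
from m import *
meas()"
python3 -m jog '[[[0,0,0,0,0,0,0],[0,0,0,0,0,0,0],[0,0,0,0,0,0,0],[0,0,0,0,0,0,0],[0,0,0,0,0,0,0],[0,0,0,0,0,0,0],[0,0,0,0,0,0,0],[0,0,0,0,0,0,0]]]'
python3 -c "
from m import *
meas();meas()"
```

```text
time_s: 6.62
eef_pos: [552.9, 252.4, 76.4]
tcp_rot: [3.142, 0.0, -3.141]
ft_force: [0.1, 0.2, -0.0]
grip_width: -0.005
gripper_force: 0.0
6.62 309.3 72.0 49
time_s: 7.68
eef_pos: [552.8, 252.4, 76.2]
tcp_rot: [-3.142, -0.0, -3.141]
ft_force: [0.3, 0.5, 0.3]
grip_width: 0.0
gripper_force: 0.0
7.67 40.5 76.0 25
time_s: 8.72
eef_pos: [552.8, 252.4, 76.2]
tcp_rot: [-3.142, -0.0, -3.141]
ft_force: [-0.4, 0.7, 0.1]
grip_width: -0.001
gripper_force: 0.0
8.72 124.4 70.0 34
time_s: 9.78
eef_pos: [552.9, 252.4, 76.2]
tcp_rot: [3.142, 0.0, -3.141]
ft_force: [-0.1, 0.1, -0.6]
grip_width: -0.002
gripper_force: 0.0
9.78 204.0 68.0 45
9.82 207.7 69.0 43
```

First return passed at about 1.28 rad/s. I'll wait most of the next turn, until about t=15.

```bash
for i in 1 2 3 4; do python3 -m jog '[[[0,0,0,0,0,0,0],[0,0,0,0,0,0,0],[0,0,0,0,0,0,0],[0,0,0,0,0,0,0],[0,0,0,0,0,0,0],[0,0,0,0,0,0,0],[0,0,0,0,0,0,0],[0,0,0,0,0,0,0]]]' >/dev/null
python3 -c "
from m import *
meas()"; done
```

```text
10.88 278.1 71.0 55
11.93 338.9 74.0 42
12.97 32.6 74.0 31
14.03 80.6 73.0 37
```

```bash
python3 -m jog '[[[0,0,0,0,0,0,0],[0,0,0,0,0,0,0],[0,0,0,0,0,0,0],[0,0,0,0,0,0,0],[0,0,0,0,0,0,0],[0,0,0,0,0,0,0],[0,0,0,0,0,0,0],[0,0,0,0,0,0,0]]]' >/dev/null
python3 -c "
from m import *
meas()"
python3 -m jog '[[[0,0,0,0,0,0,0],[0,0,0,0,0,0,0],[0,0,0,0,0,0,0],[0,0,0,0,0,0,0],[0,0,0,0,0,0,0],[0,0,0,0,0,0,0],[0,0,0,0,0,0,0],[0,0,0,0,0,0,0]]]' >/dev/null
python3 -c "
from m import *
meas();meas();
s=cap('side','s3.png');meas();cv2.imwrite('pics/c4.png',cv2.resize(s['img'][150:230,150:270],None,fx=6,fy=6,interpolation=2)[:,:,::-1])"
```

```text
15.07 124.3 70.0 35
16.12 164.1 68.0 39
16.18 165.7 68.0 40
16.27 169.7 69.0 41
```

View pics/c4.png

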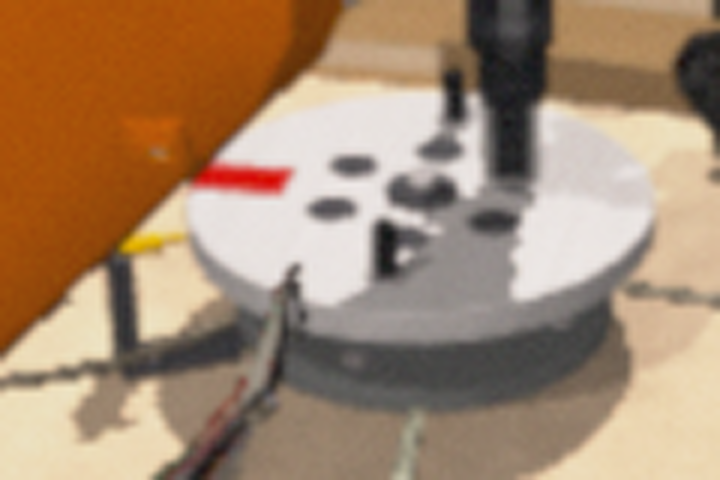

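The mark is at 170° in this view and coming up on the yellow pointer, whose tip is at about (180.5,189.7) in full-image pixels. It runs at about 36°/s.

```bash
python3 -m jog '[[[0,0,0,0,0,0,0],[0,0,0,0,0,0,0],[0,0,0,0,0,0,0]]]' >/dev/null
python3 -c "
from m import *
meas(); s=cap('side','s4.png'); p=ray(s,180.5,189.7,52); print(p,np.degrees(np.arctan2(p[1]-246,p[0]-516.3))%360, manip.get_obs()['time_s'])"
```

```text
16.7 183.6 68.0 40
[431.50392638 214.60630067  52.        ] 200.31585545650276 16.8
```

```bash
python3 -m jog '[[[0,0,0,0,0,0,0],[0,0,0,0.3,0,0,0],[0,0,0,0.2,0,0,0],[0,0,0,0,0,0,0],[0,0,0,0,0,0,0]]]'
python3 -c "
from m import *
meas();meas();
s=cap('side');t=cap('top');cv2.imwrite('pics/c5.png',cv2.resize(np.vstack([s['img'][150:220,150:270],t['img'][230:300,150:270]]),None,fx=4,fy=4,interpolation=2)[:,:,::-1]);print(manip.get_obs()['ft_force'])"
```

```text
time_s: 17.42
eef_pos: [553.0, 252.6, 73.0]
tcp_rot: [3.141, 0.001, -3.141]
ft_force: [-4.0, -2.1, 12.6]
grip_width: -0.0
gripper_force: 6.4
17.43 196.0 69.0 41
17.48 196.0 69.0 41
[-4.20688065 -1.70281996 12.9615131 ]
```

View pics/c5.png

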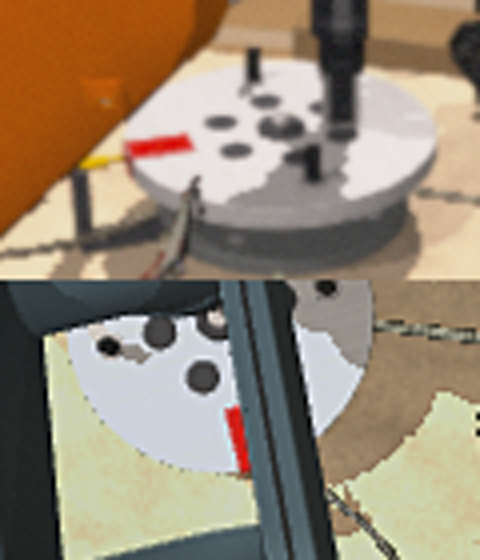

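The wheel has stopped with the mark just short of the pointer, held with about 12 N. I'll check the angle with the stud tops in the top view, at (176.75,246.25) and (231.5,231.5).

```bash
python3 -c "
from m import *
t=cap('top')
a=ray(t,231.5,231.5,76);b=ray(t,176.75,246.25,76);d=a-b
print(a,b,np.hypot(*d[:2]),np.degrees(np.arctan2(d[1],d[0]))%360-90,(a+b)/2)
p=ray(t,150+337/5,190+437/5,52);q=ray(t,218.46,283.8,54)
for p in(p,q):print(p,np.degrees(np.arctan2(p[1]-246,p[0]-516.3))%360)"
```

```text
[533.18609981 182.07149514  76.        ] [499.38744934 306.16744253  76.        ] 128.6163011922181 195.2354781985748 [516.28677457 244.11946883  76.        ]
[428.46081809 214.87737512  52.        ] 199.50993323222113
[414.07424998 212.09279504  54.        ] 198.35013933239952
```

The mark is about 3.5° short by both views, which is inside tolerance. I'll drag it 2.3 mm onward under the fingertip to centre it.

```bash
python3 -m jog '[[[0,0,0.08,0,0,0,0],[0,0,0.08,0,0,0,0],[0,0,0.08,0,0,0,0],[0,0,0,0,0,0,0],[0,0,0,0,0,0,0],[0,0,0,0,0,0,0]]]'
python3 -c "
from m import *
meas();meas()"
```

```text
time_s: 18.42
eef_pos: [553.1, 254.8, 73.1]
tcp_rot: [-3.142, 0.001, -3.141]
ft_force: [-4.0, -2.2, 12.2]
grip_width: 0.002
gripper_force: 6.3
18.43 199.2 68.0 45
18.48 199.2 68.0 45
```

The mark reads 199.2° and the pointer 198.4–200.3°. The wheel is at rest with about 12 N on it.

```bash
python3 -c "
from station import manip
print(manip.job_done())"
```

```text
the job is handed in; nothing more can be done
None
```

Job handed in: the wheel was flicked to about 1.9 rad/s and ran free for two turns. I braked it at the pointer and nudged it 3° to centre the mark (within about 1°), and a fingertip holds it there with about 12 N; the hand-in returned no verdict.

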